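# Slide the offcut tray home into the label slitter's base

## Robot

A 6-joint arm with a two-finger parallel gripper is mounted at the origin on a cart in front of the work surface, level with it; the furniture and walls round the work are solid. World frame = base frame: x ahead of the robot, y to its left, z up, the work surface at z = 0. Lengths are in m, angles in rad, forces in N, time in s.
With the tool pointing down it reaches from about 0.425 to 0.95 m from the base axis. Payload 3.5 kg.
Tool frame: the origin (TCP) lies at the very end of the fingers, on their centre line; the grasp point (between the pads) lies 19 mm behind it (ctrl.grip_point_offset is the distance from the TCP to the grasp point, in m); z points along the fingers, y is the line along which they close (so a half turn about z gives the same grasp; the last joint's range is limited). The gripper opens to 85 mm and grips with 20 to 120 N. Pads are 22 mm wide; open, the fingers measure 114 mm over their backs; the gripper's body (76 mm by 85 mm) begins 54 mm behind the grasp point. The pads swing forward as they close: fully open they stand 13 mm farther back than shut.
Start: joints at [-1.349, 0.286, 1.577, -0, 1.279, -0.15], TCP at [0.245, -0.629, 0.231] pointing down, gripper open.
Joint ranges: [-2.77, 2.77], [-0.9, 2.22], [0.21, 2.48], [-1.53, 4.67], [0.24, 2.81], [-2.84, 2.84]. Speed limits (rad/s): [2.79, 2.79, 3.14, 3.14, 3.14, 3.14].

## Interface

Orientations are given as a unit quaternion [x, y, z, w].
In Python, from plant import ctrl gives the robot as it stands. The module is installed in compiled form; this text tells all that it offers.
- The arm moves only by the shell command python3 -m pendant 'ROWS' [OPENING] [FORCE]. ROWS is JSON, a list of rows, each an object of numbers: "dx", "dy", "dz": the shift along the tool's x, y, z in cm; "twist": the turn about the tool's z in degrees. A call has 1 to 10 rows; each row is the pose to reach, as a shift and turn from the pose commanded when the call began, along the tool's axes at that moment; what a row does not reach only later rows make up. A row lasts 1/8 s, in which the tool goes at most 62.5 mm and 10.7 degrees, less where a joint would pass 70% of its speed; a pose out of reach is approached as far as the arm can. A call with a gripper value outside its range is refused whole. OPENING is the opening in per cent of the stroke, from 0 (shut) to 100 (fully open), set as the call begins (- or left out, the last holds). The fingers move at their own pace and stop on an object; FORCE is the grip in N (left out, the last holds). Time passes only in rows, so rows that repeat a pose let the fingers close. It gives the time, the measured TCP pose, the force, the opening and the grip force at its end, in the units of the state.
- ctrl.get_state(): the state, without advancing time (a new reading comes with each control period).
- ctrl.read_camera(name): name is "scene" or "top" or "wrist"; returns a dict with "img" (400x640x3 uint8, red, green, blue), "depth" (400x640 float32, m along the optical axis (not along the pixel's ray), 0 where there is no reading), "camera_matrix" (3x3 intrinsics, pixels), "xyz" and "rotation" of the camera in the world; the wrist camera has in their place "tool_from_camera" (4x4, takes a point from camera to tool coordinates, whose origin is the TCP and whose axes are the flange's). Camera axes: x right, y up, looking along -z (the intrinsics and any distortion apply to the point x, -y, -z); pixel columns grow to the right and rows downward; lengths in m; the calibration is good to about 2 mm. A picture is of the moment at which its call begins: read the wrist's pose just before it.
- ctrl.sign_off(): hands the job in; it is judged then, once.
The state is a dict: "time": time; "qpos": joint angles; "dq": joint speeds; "joint_efforts": joint torques, N m; "eef_pos": TCP position; "tcp_rot": TCP orientation; "contact_force": force on the tool from outside, world axes, zero at the start; "wrist_torque": the same for the moment, N m; "opening": opening from 0.0 (shut) to 1.0 (fully open); "finger_force": force on a finger pad.
Only numpy, scipy, OpenCV 4.12 (cv2) and the standard library are available. Lean on these libraries where they do the work, as an engineer would, in place of code of your own. Each camera call takes 0.05 s, during which the arm holds its last target. There are 200 camera calls.

## Task

Put the empty offcut tray back into the low base under the label slitter: take it by its grip post, enter its nose (the end away from the post) into the wide mouth in the base's front, and slide it along the bench until it is fully home, with its front panel flush against the base. The guides inside cannot be seen and may sit well to either side of the mouth's middle, so feel for their side walls and work the tray across gently, never forcing it; then let go, leaving it home and the things around undisturbed.

Things in the scene. Friction and masses are not known exactly. Their poses are not given: they have to be found in the camera images.
- plinth: The slitter's base: fixed low grey steel box on the bench, 122 mm deep (x), 200 wide (y), 44 high; a small label slitter stands on it from 45 mm behind the front, up to 112 mm above the bench. Origin on the bench at the middle of the front face; +x points into the bay, y across, z up. No floor: the tray slides on the bench. Over 25 N between tray and base (guides included) damages them.
- plinth_mouth (a point): Middle of the mouth in the base's front face, 12 mm above the bench; axes as the base's. The mouth is 112 mm wide, 38 mm high. Behind it, out of sight, two rigid side guides form a straight channel 60.5 mm wide, parallel to x (the tray is 58 mm wide). The channel's middle lies up to 22 mm to either side (y) of the mouth's middle; this offset is not measured: feel for it.
- plinth_leadin (a point): Point on the mouth's middle line (not the channel's), 24 mm behind the front face, 12 mm above the bench: at this depth the guides' flared lead-ins begin, sloping at 45 degrees to x, each 24 mm wide in y. A tray nose that meets one is stopped and pushed back and toward the channel's middle. The straight channel begins 48 mm behind the front face and runs on to 112 mm.
- tray_grip (a point): Centre of the tray's dark square upright grip post at grasp height, 42 mm above the bench when the tray stands on it. Post 20 x 20 mm, from 7 to 61 mm above the tray's underside. Axes as the tray's: +x to its nose, z up. 145 mm behind the nose, 45 mm behind the panel's inner face. A stalk 12 mm wide, at most 17 mm high, joins post and panel (30 mm free between them).
- tray_nose (a point): Middle of the tray's nose (the end that goes in first), on its middle line, 12 mm above its underside; axes as the tray's. The part that goes in is an open aluminium tray 100 mm long (x), 58 wide, 24 high, nose corners rounded at 5 mm. Home: nose 100 mm behind the base's front face, where the front panel touches that face.
- tray: The tray; origin at its underside, 50 mm behind the nose and 95 mm ahead of the post's centre; +x to the nose, z up. Mass about 0.22 kg (0.15 to 0.31). Its grey front panel, 5 mm thick, 156 mm wide, top 39 mm above the underside, covers the mouth and meets the base's front face when the tray is home.
- carton_white: White carton 62 x 62 x 58 mm, bystander; origin at the centre of its underside.
- tape: Roll of clear tape lying flat, 96 mm across, 48 mm high, bystander; origin at the centre of its underside.
- connector: Grey round cable connector standing upright, 28 mm across, 53 mm high, bystander; origin at the centre of its underside.
- stamp: Date stamp with a red handle, 30 x 52 x 80 mm, standing, bystander; origin at the centre of its underside.

How it is judged:
On the way:
1. the tray's nose is in the mouth of the base, 10 mm or more behind the front face (x of tray_nose in the frame of plinth above 0.01 m and y of tray_nose in the frame of plinth between -0.03 and 0.03 m and height (world z) of tray_nose below 0.028 m), for 0.1 s.
At the end, for the whole second after the job is handed in: The tray is in the base with its nose at least 97.5 mm behind the front face (front panel within 2.5 mm of flush), parallel to the bay within 0.05 rad, flat on the bench (underside below 4 mm, tilt under 0.06 rad), at rest and released (x of tray_nose in the frame of plinth above 0.0975 m and y of tray_nose in the frame of plinth between -0.026 and 0.026 m and angle between the x axis of tray and the x axis of plinth, either way round below 0.05 rad and height (world z) of tray below 0.004 m and angle between tray's own z axis and vertical below 0.06 rad and linear speed of tray below 0.01 m/s); the robot touches nothing.
It fails at once if the tray and the base (guides included) press on each other with more than 25 N (contact force between tray and plinth above 25 N).
It fails at once if the robot presses on the base with more than 15 N (contact force between any of the fingers, the arm and plinth above 15 N).
It fails at once if a bystander is moved more than 20 mm (distance of any of carton_white, tape, connector, stamp from where it was at the start of the episode above 0.02 m).
It also fails if it takes over 64 s, if anything falls off the work surface, if the arm or the gripper's body presses on something with over 40 N, if the wrist force passes 120 N, or if a joint passes its speed limit or range.

## Working session

There is one attempt and no reset: what is moved stays moved. The work goes in short steps, Python scripts to look and compute and a shell command to move; the robot and the scene stay as the last step left them, time stands still between calls to the robot, and variables do not carry over. Pictures are saved under pics/ and viewed, at most 10 in all, crops included, and the job is handed in when it is done.

```bash
mkdir -p pics; cat > h.py <<'E'
import numpy as np, cv2
from plant import ctrl
from scipy.spatial.transform import Rotation as R
def pts(c):
    K=np.array(c["camera_matrix"]);d=c["depth"];v,u=np.mgrid[0:400,0:640]
    p=np.stack([(u-K[0,2])/K[0,0]*d,-(v-K[1,2])/K[1,1]*d,-d],-1)
    Rm=np.array(c["rotation"])
    if Rm.shape!=(3,3): Rm=R.from_quat(Rm.ravel()).as_matrix()
    return p@Rm.T+np.array(c["xyz"])
E
python3 - <<'E'
from h import *
for n in("top","scene"):
    c=ctrl.read_camera(n);np.save(n+"_p.npy",pts(c));np.save(n+"_i.npy",c["img"]);cv2.imwrite(f"pics/{n}.png",c["img"][:,:,::-1]);print(n,c["xyz"],c["rotation"])
s=ctrl.get_state();print(s)
E
```

```text
top [0.47908232 0.02146485 1.65506186] [-0.01237244  0.02379678  0.71036356 -0.70332372]
scene [-0.54141663  0.91464689  1.01136243] [-0.19620722  0.42648706  0.79639218 -0.38127551]
{'time': 0.1, 'qpos': array([-1.34900826e+00,  2.87100290e-01,  1.57804617e+00,  2.76967716e-05,
        1.27856253e+00, -1.50012377e-01]), 'dq': array([ 0.00176976, -0.00191228, -0.00418687, -0.00020563,  0.00120727,
        0.00010696]), 'joint_efforts': array([ 1.81773881e-03, -4.07293510e+01, -2.93697935e+01, -4.62908577e-05,
        3.39183469e-03, -1.19069085e-06]), 'eef_pos': array([ 0.2451179 , -0.6282885 ,  0.23006157]), 'tcp_rot': array([ 9.82770449e-01,  1.84827282e-01, -2.47186646e-05, -1.05796043e-03]), 'contact_force': array([ 0.61793356,  0.39019986, -0.03806301]), 'wrist_torque': array([-0.02519055, -0.0327222 ,  0.02118251]), 'finger_force': 0.0, 'opening': 0.9989436943755232}
```

View pics/top.png

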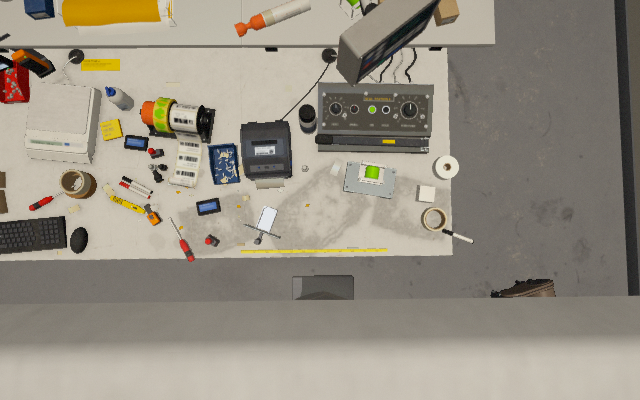

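View pics/scene.png

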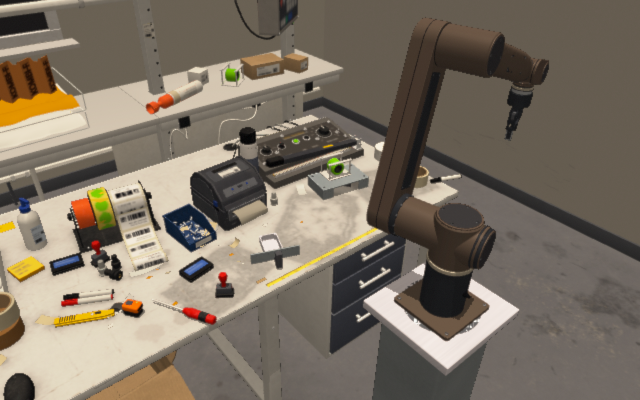

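The top view shows the base at about (370,178) with its slitter at (372,172). The tray is at (265,220), its nose pointing up-right and its post near (258,240). The stamp is at (211,240), the connector at (305,168), the carton at (427,193) and the tape at (447,167). Next I'll measure these from depth.

```bash
python3 - <<'E'
from h import *
p=np.load("top_p.npy");im=np.load("top_i.npy")
def rect(m,t):
    q=p[m][:,:2].astype(np.float32); r=cv2.minAreaRect(q); print(t,len(q),p[m][:,2].mean().round(4),np.round(r[0],4),np.round(r[1],4),round(r[2],1)); return r
def roi(u0,u1,v0,v1,z0,z1):
    m=np.zeros((400,640),bool);m[v0:v1,u0:u1]=1;return m&(p[...,2]>z0)&(p[...,2]<z1)
print("bench",np.median(p[215:235,320:340,2]))
r=rect(roi(335,405,145,205,.034,.052),"plinth top");print(cv2.boxPoints(r))
rect(roi(335,405,145,205,.06,.2),"slitter")
rect(roi(235,290,195,255,.03,.048),"panel+")
rect(roi(235,290,195,255,.05,.08),"post")
m=roi(235,290,195,230,.012,.03);rect(m,"tray rim")
rect(roi(235,290,195,235,.005,.05),"tray all")
rect(roi(413,437,180,205,.045,.07),"carton");rect(roi(430,465,150,185,.035,.06),"tape")
rect(roi(200,222,230,250,.03,.1),"stamp");rect(roi(297,312,160,175,.03,.07),"conn")
rect(roi(413,455,205,235,.03,.2),"mug")
a=cv2.resize(im[190:255,225:300],None,fx=8,fy=8,interpolation=cv2.INTER_CUBIC)
b=cv2.resize(np.load("scene_i.npy")[150:290,210:380],None,fx=4,fy=4,interpolation=cv2.INTER_CUBIC)
cv2.imwrite("pics/tray.png",a[:,:,::-1]);cv2.imwrite("pics/sc.png",b[:,:,::-1])
E
```

```text
bench 0.001188383270615212
plinth top 1522 0.0436 [ 0.6909 -0.1824] [0.2821 0.2119] 84.9
[[ 0.57286835 -0.31345984]
 [ 0.7839186  -0.33229604]
 [ 0.8089932  -0.05134717]
 [ 0.59794295 -0.03251097]]
slitter 388 0.0999 [ 0.7153 -0.2305] [0.1593 0.1694] 79.3
panel+ 66 0.0376 [0.4665 0.2275] [0.1326 0.1357] 39.5
post 27 0.0619 [0.4098 0.2647] [0.0196 0.0179] 73.7
tray rim 79 0.0199 [0.524  0.2492] [0.1688 0.1308] 87.1
tray all 515 0.0123 [0.5165 0.2507] [0.2213 0.1597] 89.5
carton 253 0.0584 [ 0.5929 -0.4114] [0.0633 0.0621] 80.6
tape 436 0.0499 [ 0.7012 -0.498 ] [0.0936 0.0941] 3.6
stamp 72 0.0557 [0.4137 0.4527] [0.0423 0.0235] 56.1
conn 24 0.043 [0.7    0.0752] [0.0219 0.0182] 81.1
mug 213 0.0458 [ 0.4925 -0.4459] [0.0933 0.0923] 89.9
```

View pics/sc.png

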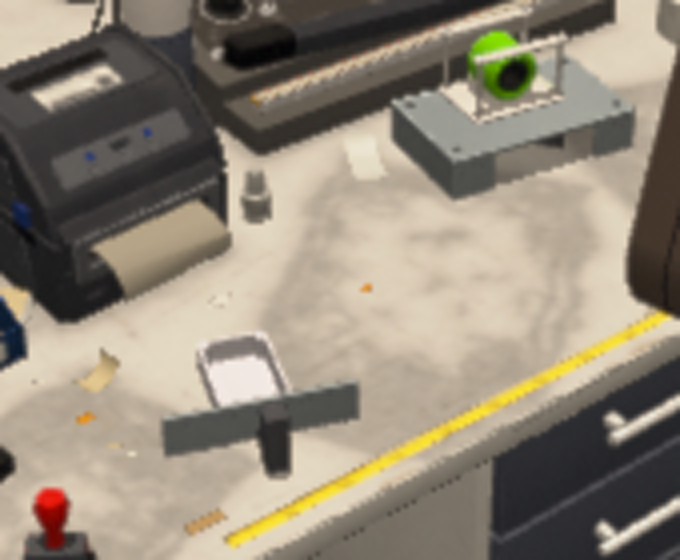

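The enlarged view shows the base's mouth facing the robot, and the tray with its panel and post toward the bench edge. I'll refine both with the wrist camera, starting at the base.

```bash
python3 -m pendant '[{"dx":4,"dy":-3,"dz":-2,"twist":3},{"dx":8,"dy":-6,"dz":-4,"twist":6},{"dx":12,"dy":-9.3,"dz":-6,"twist":10},{"dx":16,"dy":-12.4,"dz":-8,"twist":13},{"dx":20,"dy":-15.5,"dz":-10,"twist":16},{"dx":24,"dy":-18.6,"dz":-10,"twist":19},{"dx":28,"dy":-21.7,"dz":-10,"twist":22},{"dx":30,"dy":-24.8,"dz":-10,"twist":26},{"dx":32,"dy":-28,"dz":-10,"twist":26},{"dx":32,"dy":-28,"dz":-10,"twist":26}]'
cat >> h.py <<'E'
def wrist():
    s=ctrl.get_state();c=ctrl.read_camera("wrist")
    T=np.array(c["tool_from_camera"]);Q=np.array(s["tcp_rot"]);Rt=R.from_quat(Q).as_matrix()
    c["rotation"]=Rt@T[:3,:3];c["xyz"]=Rt@T[:3,3]+s["eef_pos"]
    return c,pts(c),s
E
python3 - <<'E'
from h import *
c,p,s=wrist();np.save("w1.npy",p);cv2.imwrite("pics/w1.png",c["img"][:,:,::-1]);print(c["tool_from_camera"],s["eef_pos"],s["tcp_rot"],s["contact_force"])
E
```

```text
time: 1.35
eef_pos: [0.4419, -0.2496, 0.331]
tcp_rot: [0.999, -0.039, -0.0, -0.0]
contact_force: [0.1, -1.3, 0.1]
opening: 0.998
finger_force: 0.0
[[-5.33173411e-04  9.60611697e-01  2.77893655e-01  7.13003679e-02]
 [ 9.99999725e-01  3.68894100e-04  6.43444981e-04  1.33240494e-03]
 [ 5.15587445e-04  2.77893922e-01 -9.60611629e-01 -1.43745556e-01]
 [ 0.00000000e+00  0.00000000e+00  0.00000000e+00  1.00000000e+00]] [ 0.4419059  -0.24958443  0.33104599] [ 9.99229858e-01 -3.92379108e-02 -1.13700861e-04 -2.54377262e-04] [ 0.12256375 -1.27637039  0.07854732]
```

View pics/w1.png

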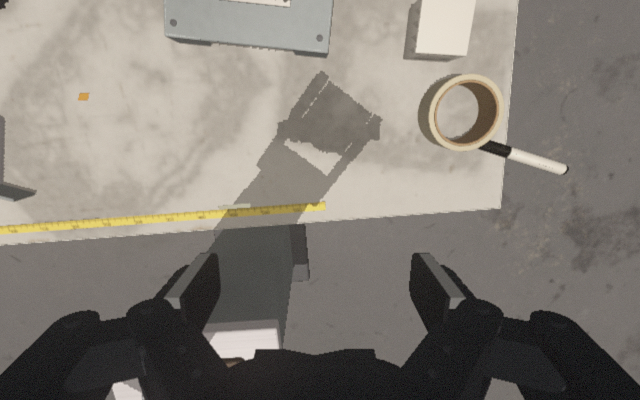

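The base's front edge runs from (166,40) to (330,54) along the top of the picture. The tray's panel shows at the left edge, near (15,190). I'll fit the front edge.

```bash
python3 - <<'E'
from h import *
p=np.load("w1.npy")
m=(p[...,2]>.036)&(p[...,2]<.052);m[80:]=0;m[:,:140]=0;m[:,360:]=0
n,l,st,_=cv2.connectedComponentsWithStats(m.astype(np.uint8));k=1+st[1:,4].argmax();m=l==k;print(st[k],p[m][:,2].mean())
E_=np.array([p[np.where(m[:,u])[0].max(),u] for u in range(175,325)])
a,b=np.polyfit(E_[:,1],E_[:,0],1);print("yaw",np.degrees(-np.arctan(a)),"res",np.std(E_[:,0]-a*E_[:,1]-b))
th=-np.arctan(a);ex=np.array([np.cos(th),np.sin(th)]);ey=np.array([-ex[1],ex[0]])
# side extents near front
q=p[m][:,:2];x=q@ex;y=q@ey;fx=np.median(E_[:,:2]@ex)
for t in(.01,.02,.03):
    s=(abs(x-fx-t)<.004);print(y[s].min(),y[s].max(),np.ptp(y[s]))
s=(x<fx+.03);ym=(np.percentile(y[s],.3)+np.percentile(y[s],99.7))/2
print("fx",fx,"origin",fx*ex+ym*ey,ym)
p=np.load("top_p.npy");m=(p[...,2]>.036)&(p[...,2]<.052);m[:145]=0;m[205:]=0;m[:,:335]=0;m[:,:]&=np.arange(640)<405
n,l,st,_=cv2.connectedComponentsWithStats(m.astype(np.uint8))
for k in range(1,n):
  if st[k,4]>80:
    r=cv2.minAreaRect(p[l==k][:,:2].astype(np.float32));print(r,st[k]);print(cv2.boxPoints(r))
E
python3 -m pendant '[{"dx":-0.5,"dy":-4},{"dx":-0.5,"dy":-8},{"dx":-0.5,"dy":-12},{"dx":-0.5,"dy":-17},{"dx":-0.5,"dy":-22},{"dx":-0.5,"dy":-27},{"dx":-0.5,"dy":-32},{"dx":-0.5,"dy":-37},{"dx":-0.5,"dy":-42},{"dx":-0.5,"dy":-42}]'
python3 - <<'E'
from h import *
c,p,s=wrist();np.save("w2.npy",p);cv2.imwrite("pics/w2.png",c["img"][:,:,::-1]);print(s["eef_pos"],s["tcp_rot"],s["contact_force"])
E
```

```text
[ 164    0  170   55 7671] 0.04535665703906984
yaw -9.96878814239674 res 0.00023859949707010286
-0.17356557798478386 0.026207595157861908 0.19977317314264578
-0.1736958968340424 0.025831000077503143 0.19952689691154554
-0.1738690998961291 0.025633650902589553 0.19950275079871865
fx 0.6143650805257054 origin [ 0.59223129 -0.17950943] -0.07427708089371986
((0.7807670831680298, -0.1900058388710022), (0.2811954617500305, 0.025009755045175552), 88.96453094482422) [335 145  70   7 291]
[[ 0.76572347 -0.33035463]
 [ 0.79072917 -0.33080658]
 [ 0.7958107  -0.04965705]
 [ 0.770805   -0.04920509]]
((0.6531413793563843, -0.1878667175769806), (0.19978080689907074, 0.12218973785638809), 79.94226837158203) [ 343  161   54   38 1156]
[[ 0.5755405  -0.2755524 ]
 [ 0.69585246 -0.29689166]
 [ 0.7307423  -0.10018104]
 [ 0.6104303  -0.07884178]]
[ 0.44171596 -0.25083529  0.33106825] [ 9.99202774e-01 -3.99222457e-02 -1.60591668e-04  7.25395180e-05] [ 0.05686373 -0.28309925 -0.47286018]$[0]: bad value
```

View pics/w2.png

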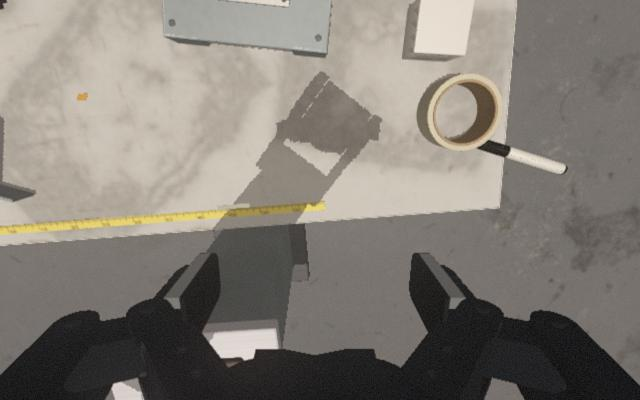

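The move was refused, so this picture is the same as the last one. The base measurements from the two cameras agree: front middle (0.592,-0.179), yaw -10°, 200 x 122 mm. I'll retry the move with complete rows.

```bash

python3 -m pendant '[{"dx":-1,"dy":-4,"dz":0,"twist":0},{"dx":-1,"dy":-8,"dz":0,"twist":0},{"dx":-1,"dy":-12,"dz":0,"twist":0},{"dx":-1,"dy":-17,"dz":0,"twist":0},{"dx":-1,"dy":-22,"dz":0,"twist":0},{"dx":-1,"dy":-27,"dz":0,"twist":0},{"dx":-1,"dy":-32,"dz":0,"twist":0},{"dx":-1,"dy":-37,"dz":0,"twist":0},{"dx":-1,"dy":-42,"dz":0,"twist":0},{"dx":-1,"dy":-42,"dz":0,"twist":0}]'
python3 - <<'E'
from h import *
c,p,s=wrist();np.save("w2.npy",p);cv2.imwrite("pics/w2.png",c["img"][:,:,::-1]);print(s["eef_pos"],s["tcp_rot"],s["contact_force"])
E
```

```text
time: 2.7
eef_pos: [0.4664, 0.1693, 0.3309]
tcp_rot: [0.999, -0.039, -0.0, 0.0]
contact_force: [0.7, -0.2, -0.0]
opening: 1.001
finger_force: 0.0
[0.46641306 0.16929058 0.33085846] [ 9.99224488e-01 -3.93725208e-02 -4.76580521e-04  7.23018094e-06] [ 0.721904   -0.158012   -0.02343222]
```

View pics/w2.png

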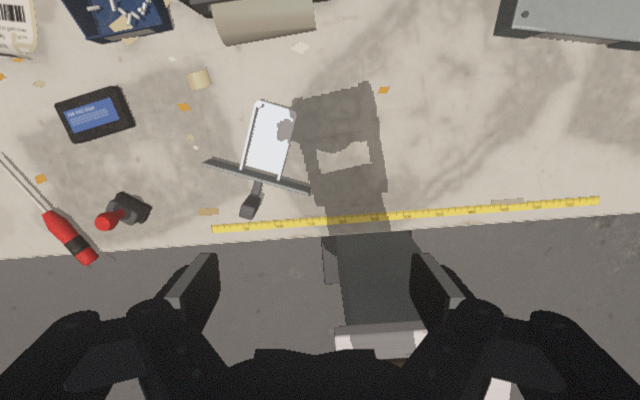

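The tray shows well here: post near (250,205), panel from (205,160) to (310,190), nose at (275,103). The stamp is at (120,212), clear of it.

```bash
python3 - <<'E'
from h import *
p=np.load("w2.npy");v,u=np.mgrid[0:400,0:640]
box=(u>195)&(u<325)&(v>95)&(v<225)
def rect(m,t):
    n,l,st,_=cv2.connectedComponentsWithStats(m.astype(np.uint8));k=1+st[1:,4].argmax();m=l==k
    r=cv2.minAreaRect(p[m][:,:2].astype(np.float32));print(t,m.sum(),p[m][:,2].mean(),r);return m
rect(box&(p[...,2]>.055)&(p[...,2]<.07),"post")
m=rect(box&(p[...,2]>.035)&(p[...,2]<.045)&(v<195),"panel")
q=p[m][:,:2];d=q-q.mean(0);w=np.linalg.svd(d,full_matrices=False)[2][0];print("panel yaw",np.degrees(np.arctan2(w[1],w[0]))%180-90)
m=box&(p[...,2]>.021)&(p[...,2]<.028)&(v<185);r=cv2.minAreaRect(p[m][:,:2].astype(np.float32));print("rim",m.sum(),r)
m=box&(p[...,2]>.0085)&(p[...,2]<.05);rect(m&(v<160),"body")
E
```

```text
post 218 0.06149415453520273 ((0.4081606864929199, 0.2647069990634918), (0.019716477021574974, 0.020358214154839516), 68.76298522949219)
panel 453 0.03954806075860014 ((0.4478747844696045, 0.2496618628501892), (0.15316976606845856, 0.0055780429393053055), 68.97503662109375)
panel yaw -20.969866852962852
rim 596 ((0.5015453100204468, 0.2444475293159485), (0.12039003521203995, 0.10051295161247253), 68.97679138183594)
body 528 0.022889045576130775 ((0.5037413835525513, 0.22831764817237854), (0.05820329487323761, 0.08491471409797668), 69.04286193847656)
```

```bash

python3 -m pendant '[{"dx":-2,"dy":-3,"dz":3,"twist":5},{"dx":-4,"dy":-6,"dz":7,"twist":10},{"dx":-6.5,"dy":-9,"dz":11,"twist":16.5},{"dx":-6.5,"dy":-9,"dz":15,"twist":16.5},{"dx":-6.5,"dy":-9,"dz":19,"twist":16.5},{"dx":-6.5,"dy":-9,"dz":22,"twist":16.5},{"dx":-6.5,"dy":-9,"dz":22,"twist":16.5},{"dx":-6.5,"dy":-9,"dz":22,"twist":16.5}]' 60 40
python3 - <<'E'
from h import *
c,p,s=wrist()
T=R.from_quat(s["tcp_rot"]).as_matrix();print(s["qpos"],s["contact_force"],T)
print("to post, tool axes cm",T.T@(np.array([.4085,.2647,.023])-s["eef_pos"])*100,"yaw",np.degrees(np.arctan2(T[1,0],T[0,0])))
m=(p[...,2]>.055)&(p[...,2]<.068)&(np.hypot(p[...,0]-.4085,p[...,1]-.2647)<.025)
print(m.sum(),cv2.minAreaRect(p[m][:,:2].astype(np.float32)) if m.sum()>5 else 0)
E
```

```text
time: 3.75
eef_pos: [0.4101, 0.2621, 0.1126]
tcp_rot: [0.983, -0.185, 0.001, -0.0]
contact_force: [0.2, 0.6, 0.3]
opening: 0.601
finger_force: 0.0
[ 3.59912059e-01  3.21036564e-03  2.12718223e+00 -2.11500247e-04
  1.00926775e+00  2.30255814e+00] [0.17505157 0.57696711 0.34646985] [[ 9.31696246e-01 -3.63233537e-01  1.87155212e-03]
 [-3.63235020e-01 -9.31697406e-01  5.12991305e-04]
 [ 1.55738461e-03 -1.15776534e-03 -9.99998117e-01]]
to post, tool axes cm [-0.25947605 -0.17428503  8.96302159] yaw -21.299030197772097
923 ((0.4084486961364746, 0.2648448348045349), (0.01978692226111889, 0.019794689491391182), 68.37577056884766)
```

```bash

python3 -m pendant '[{"dx":-0.26,"dy":-0.18,"dz":2,"twist":0},{"dx":-0.26,"dy":-0.18,"dz":4,"twist":0},{"dx":-0.26,"dy":-0.18,"dz":6,"twist":0},{"dx":-0.26,"dy":-0.18,"dz":8,"twist":0},{"dx":-0.26,"dy":-0.18,"dz":8.9,"twist":0},{"dx":-0.26,"dy":-0.18,"dz":8.9,"twist":0}]'
python3 -m pendant '[{"dx":0,"dy":0,"dz":0,"twist":0},{"dx":0,"dy":0,"dz":0,"twist":0},{"dx":0,"dy":0,"dz":0,"twist":0},{"dx":0,"dy":0,"dz":0,"twist":0},{"dx":0,"dy":0,"dz":0,"twist":0},{"dx":0,"dy":0,"dz":0,"twist":0}]' 0 50
python3 - <<'E'
from h import *
s=ctrl.get_state();T=R.from_quat(s["tcp_rot"]).as_matrix();yaw=np.arctan2(T[1,0],T[0,0])
P=s["eef_pos"];g=P[:2]+0*T[:2,2];O=np.array([.5926,-.1784]);t=np.radians(-10);B=np.array([[np.cos(t),-np.sin(t)],[np.sin(t),np.cos(t)]])
print("yaw",np.degrees(yaw),P,s["contact_force"],"q",s["qpos"])
for nose in(-.06,-.01,.0,.1):
    G=O+B@np.array([nose-.145,0]);print(nose,G,"tool cm",T[:2,:2].T@(G-P[:2])*100)
E
```

```text
time: 4.55
eef_pos: [0.4074, 0.2654, 0.0229]
tcp_rot: [0.983, -0.184, 0.0, -0.0]
contact_force: [0.8, -0.3, -0.2]
opening: 0.6
finger_force: 0.0
time: 5.3
eef_pos: [0.4077, 0.2657, 0.0233]
tcp_rot: [0.983, -0.184, 0.001, -0.0]
contact_force: [-1.0, 0.8, 5.4]
opening: 0.231
finger_force: 50.4
yaw -21.190906532781494 [0.40773219 0.2657367  0.02330659] [-0.98098182  0.78385495  5.44963339] q [ 3.68767095e-01  1.59865108e-01  2.16027462e+00 -8.69553493e-06
  8.19546805e-01  2.30941954e+00]
-0.06 [ 0.39071441 -0.14280212] tool cm [13.18100359 38.70653612]
-0.01 [ 0.4399548  -0.15148453] tool cm [18.08592854 37.73615248]
0.0 [ 0.44980288 -0.15322101] tool cm [19.06691353 37.54207575]
0.1 [ 0.54828365 -0.17058583] tool cm [28.87676343 35.60130846]
```

Post gripped at 20 mm opening with 50 N. I'll slide the tray along the bench to a pose in front of the mouth, easing the downward press slightly.

```bash

python3 -m pendant '[{"dx":0,"dy":0,"dz":-0.1,"twist":0},{"dx":1.5,"dy":1.5,"dz":-0.1,"twist":0},{"dx":4,"dy":4,"dz":-0.1,"twist":0},{"dx":6.5,"dy":6.5,"dz":-0.1,"twist":0},{"dx":9,"dy":8.9,"dz":-0.1,"twist":0},{"dx":10.5,"dy":11.5,"dz":-0.1,"twist":0},{"dx":12,"dy":14.5,"dz":-0.1,"twist":0},{"dx":13,"dy":16.3,"dz":-0.1,"twist":0},{"dx":13.2,"dy":16.9,"dz":-0.1,"twist":0},{"dx":13.2,"dy":16.9,"dz":-0.1,"twist":0}]'
python3 -m pendant '[{"dx":0.4,"dy":2,"dz":0,"twist":-2},{"dx":0.8,"dy":5,"dz":0,"twist":-4},{"dx":1.2,"dy":8,"dz":0,"twist":-6},{"dx":1.6,"dy":11.2,"dz":0,"twist":-9},{"dx":2,"dy":14,"dz":0,"twist":-11.2},{"dx":2.4,"dy":17,"dz":0,"twist":-11.2},{"dx":2.7,"dy":19.8,"dz":0,"twist":-11.2},{"dx":2.8,"dy":21.2,"dz":0,"twist":-11.2},{"dx":2.8,"dy":21.2,"dz":0,"twist":-11.2},{"dx":2.8,"dy":21.2,"dz":0,"twist":-11.2}]'
python3 - <<'E'
from h import *
c,p,s=wrist();np.save("w3.npy",p);cv2.imwrite("pics/w3.png",c["img"][:,:,::-1]);T=R.from_quat(s["tcp_rot"]).as_matrix()
print(s["eef_pos"],"yaw",np.degrees(np.arctan2(T[1,0],T[0,0])),s["contact_force"],s["wrist_torque"])
E
```

```text
time: 6.55
eef_pos: [0.4691, 0.0596, 0.0234]
tcp_rot: [0.983, -0.184, 0.0, 0.0]
contact_force: [0.4, -2.9, 2.7]
opening: 0.225
finger_force: 50.0
time: 7.8
eef_pos: [0.4186, -0.1478, 0.0234]
tcp_rot: [0.996, -0.087, 0.0, 0.001]
contact_force: [-1.1, -3.5, 2.5]
opening: 0.229
finger_force: 50.1
[ 0.41857648 -0.14775109  0.02344047] yaw -9.985144515247383 [-1.10766891 -3.45969012  2.51315538] [-0.4619107  -0.02398635 -0.13084712]
```

View pics/w3.png

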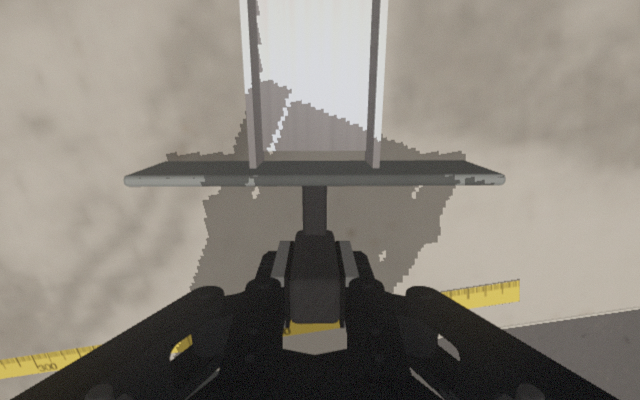

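The tray is held square to the tool, with the panel level across row 180. I'll check the tray's yaw and the nose position in the base frame.

```bash
cat >> h.py <<'E'
O=np.array([.5926,-.1784]);_t=np.radians(-10);B=np.array([[np.cos(_t),-np.sin(_t)],[np.sin(_t),np.cos(_t)]])
def rep():
    s=ctrl.get_state();T=R.from_quat(s["tcp_rot"]).as_matrix();y=np.arctan2(T[1,0],T[0,0])
    n=B.T@(s["eef_pos"][:2]-O)*1000;F=s["contact_force"];f=B.T@F[:2]
    print("t %.2f nose x %.1f post y %.1f z %.1f relyaw %.2f F along %.1f across %.1f up %.1f Mz %.2f open %.3f"%(s["time"],n[0]+145,n[1],s["eef_pos"][2]*1000,np.degrees(y)+10,f[0],f[1],F[2],s["wrist_torque"][2],s["opening"]))
E
python3 - <<'E'
from h import *
rep();p=np.load("w3.npy")
m=(p[...,2]>.037)&(p[...,2]<.043);m[:150]=0;m[195:]=0;m[:,:110]=0;m[:,520:]=0
q=p[m][:,:2];w=np.linalg.svd(q-q.mean(0),full_matrices=False)[2][0];r=cv2.minAreaRect(q.astype(np.float32))
print(m.sum(),"panel yaw",np.degrees(np.arctan2(w[1],w[0]))%180-90,r)
print("panel centre in plinth",B.T@(np.array(r[0])-O)*1000)
E
```

```text
t 7.85 nose x -31.7 post y 0.1 z 23.4 relyaw 0.03 F along -0.6 across -2.7 up 2.5 Mz -0.14 open 0.229
4753 panel yaw -9.795551620856841 ((0.4605309069156647, -0.15645727515220642), (0.15530219674110413, 0.005655223038047552), 80.29132843017578)
panel centre in plinth [-133.87298099   -1.32419179]
```

```bash

python3 -m pendant '[{"dx":0.8,"dy":0,"dz":0,"twist":0},{"dx":1.6,"dy":0,"dz":0,"twist":0},{"dx":2.4,"dy":0,"dz":0,"twist":0},{"dx":3.2,"dy":0,"dz":0,"twist":0},{"dx":4,"dy":0,"dz":0,"twist":0},{"dx":4.5,"dy":0,"dz":0,"twist":0},{"dx":4.8,"dy":0,"dz":0,"twist":0},{"dx":4.8,"dy":0,"dz":0,"twist":0}]' - 25
python3 -c "from h import *;rep()"
```

```text
time: 8.85
eef_pos: [0.465, -0.1549, 0.0235]
tcp_rot: [0.996, -0.086, -0.001, -0.001]
contact_force: [-3.7, 0.4, 8.1]
opening: 0.226
finger_force: 50.7
t 8.85 nose x 15.3 post y 1.0 z 23.5 relyaw 0.09 F along -3.7 across -0.2 up 8.1 Mz -0.05 open 0.226
```

```bash

python3 -m pendant '[{"dx":0.2,"dy":0,"dz":0,"twist":0},{"dx":0.4,"dy":0,"dz":0,"twist":0},{"dx":0.4,"dy":0,"dz":0,"twist":0}]'
python3 -c "from h import *;rep()"
```

```text
time: 9.22
eef_pos: [0.4687, -0.1555, 0.0235]
tcp_rot: [0.996, -0.086, -0.002, -0.001]
contact_force: [-5.5, 1.3, 9.3]
opening: 0.227
finger_force: 50.8
t 9.22 nose x 19.0 post y 1.0 z 23.5 relyaw 0.09 F along -5.6 across 0.3 up 9.3 Mz -0.07 open 0.227
```

```bash

python3 -m pendant '[{"dx":0,"dy":0,"dz":-0.05,"twist":0},{"dx":0,"dy":0,"dz":-0.1,"twist":0},{"dx":0,"dy":0,"dz":-0.1,"twist":0},{"dx":0,"dy":0,"dz":-0.1,"twist":0}]' 0 25
python3 -c "from h import *;rep()"
```

```text
time: 9.72
eef_pos: [0.4692, -0.1562, 0.0237]
tcp_rot: [0.996, -0.087, -0.0, -0.0]
contact_force: [-0.4, 0.3, -2.2]
opening: 0.228
finger_force: 49.6
t 9.72 nose x 19.6 post y 0.4 z 23.7 relyaw 0.03 F along -0.5 across 0.2 up -2.2 Mz 0.08 open 0.228
```

```bash

python3 -m pendant '[{"dx":0.1,"dy":0,"dz":0,"twist":0},{"dx":0.2,"dy":0,"dz":0,"twist":0},{"dx":0.3,"dy":0,"dz":0,"twist":0},{"dx":0.3,"dy":0,"dz":0,"twist":0}]' - 25
python3 -c "from h import *;rep()"
```

```text
time: 10.22
eef_pos: [0.4725, -0.1574, 0.0242]
tcp_rot: [0.996, -0.087, -0.0, -0.0]
contact_force: [-0.0, -0.8, -1.6]
opening: 0.231
finger_force: 49.5
t 10.22 nose x 23.1 post y -0.1 z 24.2 relyaw -0.00 F along 0.1 across -0.8 up -1.6 Mz -0.01 open 0.231
```

```bash

python3 -m pendant '[{"dx":0.1,"dy":0,"dz":0,"twist":0},{"dx":0.2,"dy":0,"dz":0,"twist":0},{"dx":0.2,"dy":0,"dz":0,"twist":0}]'
python3 -c "from h import *;rep()"
```

```text
time: 10.6
eef_pos: [0.4746, -0.1577, 0.0244]
tcp_rot: [0.996, -0.087, 0.0, 0.0]
contact_force: [0.1, 1.1, -3.0]
opening: 0.229
finger_force: 49.5
t 10.60 nose x 25.2 post y -0.1 z 24.4 relyaw 0.00 F along -0.0 across 1.1 up -3.0 Mz -0.02 open 0.229
```

```bash

python3 -m pendant '[{"dx":0.1,"dy":0,"dz":0.03,"twist":0},{"dx":0.2,"dy":0,"dz":0.05,"twist":0},{"dx":0.2,"dy":0,"dz":0.05,"twist":0}]'
python3 -c "from h import *;rep()"
```

```text
time: 10.98
eef_pos: [0.4765, -0.158, 0.0238]
tcp_rot: [0.996, -0.087, 0.0, 0.0]
contact_force: [-0.4, 0.5, -2.4]
opening: 0.226
finger_force: 49.5
t 10.97 nose x 27.1 post y -0.1 z 23.8 relyaw 0.01 F along -0.5 across 0.4 up -2.4 Mz -0.00 open 0.226
```

```bash

python3 -m pendant '[{"dx":0.1,"dy":0,"dz":0,"twist":0},{"dx":0.2,"dy":0,"dz":0,"twist":0},{"dx":0.2,"dy":0,"dz":0,"twist":0}]'
python3 -c "from h import *;rep()"
```

```text
time: 11.35
eef_pos: [0.4785, -0.1584, 0.0239]
tcp_rot: [0.996, -0.087, 0.0, 0.0]
contact_force: [0.2, -0.3, -1.6]
opening: 0.231
finger_force: 49.5
t 11.35 nose x 29.2 post y -0.1 z 23.9 relyaw 0.00 F along 0.2 across -0.3 up -1.6 Mz -0.03 open 0.231
```

```bash
cat > chk.py <<'E'
import sys
from h import *
rep();F=ctrl.get_state()["contact_force"];f=B.T@F[:2]
sys.exit(int(np.hypot(*f)>float(sys.argv[1]) or abs(F[2])>12))
E
python3 -m pendant '[{"dx":0.1,"dy":0,"dz":0,"twist":0},{"dx":0.15,"dy":0,"dz":0,"twist":0}]' >/dev/null && python3 chk.py 3 &&
python3 -m pendant '[{"dx":0.1,"dy":0,"dz":0,"twist":0},{"dx":0.15,"dy":0,"dz":0,"twist":0}]' >/dev/null && python3 chk.py 3 &&
python3 -m pendant '[{"dx":0.1,"dy":0,"dz":0,"twist":0},{"dx":0.15,"dy":0,"dz":0,"twist":0}]' >/dev/null && python3 chk.py 3 &&
python3 -m pendant '[{"dx":0.1,"dy":0,"dz":0,"twist":0},{"dx":0.15,"dy":0,"dz":0,"twist":0}]' >/dev/null && python3 chk.py 3 &&
python3 -m pendant '[{"dx":0.1,"dy":0,"dz":0,"twist":0},{"dx":0.15,"dy":0,"dz":0,"twist":0}]' >/dev/null && python3 chk.py 3 &&
python3 -m pendant '[{"dx":0.1,"dy":0,"dz":0,"twist":0},{"dx":0.15,"dy":0,"dz":0,"twist":0}]' >/dev/null && python3 chk.py 3 &&
python3 -m pendant '[{"dx":0.1,"dy":0,"dz":0,"twist":0},{"dx":0.15,"dy":0,"dz":0,"twist":0}]' >/dev/null && python3 chk.py 3
```

```text
t 11.60 nose x 30.6 post y -0.1 z 23.8 relyaw 0.00 F along 1.0 across 0.2 up -1.9 Mz -0.02 open 0.224
t 11.85 nose x 32.2 post y -0.1 z 23.9 relyaw 0.00 F along -0.4 across 0.2 up -2.1 Mz -0.05 open 0.228
t 12.10 nose x 32.5 post y 0.2 z 23.6 relyaw 0.01 F along -5.1 across -0.3 up 1.9 Mz -0.01 open 0.229
```

```bash

python3 -m pendant '[{"dx":0,"dy":0,"dz":0,"twist":0}]' >/dev/null; python3 chk.py 3 
python3 -m pendant '[{"dx":0.05,"dy":0,"dz":0,"twist":0},{"dx":0.05,"dy":0,"dz":0,"twist":0}]' >/dev/null ; python3 chk.py 3; python3 -c "
from h import *;s=ctrl.get_state();print(s['contact_force'],s['wrist_torque'],s['eef_pos'])"
```

```text
t 12.22 nose x 32.5 post y 0.2 z 23.6 relyaw 0.00 F along -4.1 across 0.3 up 1.5 Mz -0.06 open 0.226
t 12.47 nose x 32.5 post y 0.2 z 23.6 relyaw 0.01 F along -6.7 across 1.0 up 3.1 Mz -0.04 open 0.227
[-6.44882072  2.15472873  3.08496026] [ 0.06248936  0.79958902 -0.0406701 ] [ 0.48188258 -0.15864294  0.02361197]
```

Contact is at nose depth 32.4 mm. The lateral force (+1 N) and Mz both indicate the right-hand corner, so the channel should lie about +20 mm in y. I'll back off and shift that way, checking force at each step.

```bash

python3 -m pendant '[{"dx":-0.2,"dy":0,"dz":0,"twist":0},{"dx":-0.2,"dy":-0.1,"dz":0,"twist":0},{"dx":-0.2,"dy":-0.2,"dz":0,"twist":0},{"dx":-0.2,"dy":-0.2,"dz":0,"twist":0}]' >/dev/null && python3 chk.py 4 &&
python3 -m pendant '[{"dx":0,"dy":-0.1,"dz":0,"twist":0},{"dx":0,"dy":-0.2,"dz":0,"twist":0},{"dx":0,"dy":-0.3,"dz":0,"twist":0}]' >/dev/null && python3 chk.py 4 &&
python3 -m pendant '[{"dx":0.1,"dy":0,"dz":0,"twist":0},{"dx":0.2,"dy":0,"dz":0,"twist":0},{"dx":0.3,"dy":0,"dz":0,"twist":0}]' >/dev/null && python3 chk.py 4 
```

```text
t 12.97 nose x 32.3 post y 2.0 z 23.9 relyaw 0.01 F along 0.2 across 0.1 up -2.8 Mz -0.02 open 0.226
t 13.35 nose x 32.0 post y 5.0 z 23.8 relyaw 0.01 F along -0.2 across 0.7 up -2.4 Mz -0.00 open 0.227
t 13.72 nose x 35.2 post y 4.9 z 23.8 relyaw 0.00 F along 0.5 across -0.1 up -2.7 Mz -0.05 open 0.229
```

```bash

python3 -m pendant '[{"dx":0,"dy":-0.2,"dz":0,"twist":0},{"dx":0,"dy":-0.4,"dz":0,"twist":0},{"dx":0,"dy":-0.6,"dz":0,"twist":0},{"dx":0,"dy":-0.8,"dz":0,"twist":0},{"dx":0,"dy":-1,"dz":0,"twist":0},{"dx":0,"dy":-1.1,"dz":0,"twist":0}]' >/dev/null && python3 chk.py 4 &&
python3 -m pendant '[{"dx":0,"dy":-0.1,"dz":0,"twist":0},{"dx":0,"dy":-0.2,"dz":0,"twist":0},{"dx":0,"dy":-0.2,"dz":0,"twist":0}]' >/dev/null && python3 chk.py 4 &&
python3 -m pendant '[{"dx":0.1,"dy":0,"dz":0,"twist":0},{"dx":0.2,"dy":0,"dz":0,"twist":0},{"dx":0.3,"dy":0,"dz":0,"twist":0}]' >/dev/null && python3 chk.py 3 &&
python3 -m pendant '[{"dx":0.1,"dy":0,"dz":0,"twist":0},{"dx":0.2,"dy":0,"dz":0,"twist":0},{"dx":0.3,"dy":0,"dz":0,"twist":0}]' >/dev/null && python3 chk.py 3 &&
python3 -m pendant '[{"dx":0.1,"dy":0,"dz":0,"twist":0},{"dx":0.15,"dy":0,"dz":0,"twist":0}]' >/dev/null && python3 chk.py 3 &&
python3 -m pendant '[{"dx":0.1,"dy":0,"dz":0,"twist":0},{"dx":0.15,"dy":0,"dz":0,"twist":0}]' >/dev/null && python3 chk.py 3 &&
python3 -m pendant '[{"dx":0.1,"dy":0,"dz":0,"twist":0},{"dx":0.15,"dy":0,"dz":0,"twist":0}]' >/dev/null && python3 chk.py 3 &&
python3 -m pendant '[{"dx":0.1,"dy":0,"dz":0,"twist":0},{"dx":0.15,"dy":0,"dz":0,"twist":0}]' >/dev/null && python3 chk.py 3
```

```text
t 14.47 nose x 35.0 post y 16.1 z 23.8 relyaw 0.01 F along 0.3 across -0.6 up -2.3 Mz 0.04 open 0.230
t 14.85 nose x 35.0 post y 18.0 z 23.8 relyaw 0.01 F along 0.4 across -0.5 up -1.7 Mz -0.02 open 0.233
t 15.22 nose x 38.2 post y 17.9 z 23.8 relyaw -0.00 F along -0.1 across 0.3 up -2.6 Mz -0.01 open 0.225
t 15.60 nose x 41.1 post y 17.9 z 23.8 relyaw -0.00 F along 0.0 across 0.6 up -2.7 Mz -0.02 open 0.227
t 15.85 nose x 42.6 post y 17.9 z 23.8 relyaw 0.00 F along -0.1 across 0.4 up -2.3 Mz 0.06 open 0.229
t 16.10 nose x 44.1 post y 17.9 z 23.9 relyaw 0.00 F along 0.5 across 0.3 up -1.4 Mz 0.02 open 0.228
t 16.35 nose x 45.6 post y 17.9 z 23.8 relyaw 0.00 F along -0.5 across -0.9 up -1.9 Mz -0.03 open 0.226
t 16.60 nose x 47.1 post y 17.9 z 23.9 relyaw 0.00 F along -0.8 across 0.8 up -2.9 Mz -0.01 open 0.226
```

```bash

python3 -m pendant '[{"dx":0.1,"dy":0,"dz":0,"twist":0},{"dx":0.15,"dy":0,"dz":0,"twist":0}]' >/dev/null && python3 chk.py 3 &&
python3 -m pendant '[{"dx":0.1,"dy":0,"dz":0,"twist":0},{"dx":0.15,"dy":0,"dz":0,"twist":0}]' >/dev/null && python3 chk.py 3 &&
python3 -m pendant '[{"dx":0.1,"dy":0,"dz":0,"twist":0},{"dx":0.15,"dy":0,"dz":0,"twist":0}]' >/dev/null && python3 chk.py 3 &&
python3 -m pendant '[{"dx":0.1,"dy":0,"dz":0,"twist":0},{"dx":0.15,"dy":0,"dz":0,"twist":0}]' >/dev/null && python3 chk.py 3 &&
python3 -m pendant '[{"dx":0.1,"dy":0,"dz":0,"twist":0},{"dx":0.15,"dy":0,"dz":0,"twist":0}]' >/dev/null && python3 chk.py 3 &&
python3 -m pendant '[{"dx":0.1,"dy":0,"dz":0,"twist":0},{"dx":0.15,"dy":0,"dz":0,"twist":0}]' >/dev/null && python3 chk.py 3
```

```text
t 16.85 nose x 48.6 post y 17.9 z 23.8 relyaw 0.00 F along 0.7 across 0.1 up -2.6 Mz -0.01 open 0.227
t 17.10 nose x 50.1 post y 17.9 z 23.8 relyaw 0.00 F along -0.4 across -0.7 up -2.0 Mz -0.00 open 0.225
t 17.35 nose x 51.5 post y 18.0 z 23.8 relyaw 0.01 F along -0.3 across -0.1 up -1.1 Mz 0.07 open 0.228
t 17.60 nose x 53.0 post y 18.0 z 23.8 relyaw 0.02 F along -0.4 across 0.3 up -1.5 Mz 0.07 open 0.226
t 17.85 nose x 54.5 post y 18.0 z 23.8 relyaw 0.01 F along -0.4 across 1.7 up -2.1 Mz 0.11 open 0.225
t 18.10 nose x 56.0 post y 18.0 z 23.8 relyaw 0.01 F along -0.4 across 1.4 up -1.8 Mz 0.09 open 0.231
```

In the channel, with a light touch on the right wall. I'll shift slightly toward +y and continue.

```bash

python3 -m pendant '[{"dx":0,"dy":-0.08,"dz":0,"twist":0},{"dx":0.1,"dy":-0.08,"dz":0,"twist":0},{"dx":0.2,"dy":-0.08,"dz":0,"twist":0},{"dx":0.3,"dy":-0.08,"dz":0,"twist":0}]' >/dev/null && python3 chk.py 4 &&
python3 -m pendant '[{"dx":0.1,"dy":0,"dz":0,"twist":0},{"dx":0.2,"dy":0,"dz":0,"twist":0},{"dx":0.3,"dy":0,"dz":0,"twist":0},{"dx":0.4,"dy":0,"dz":0,"twist":0}]' >/dev/null && python3 chk.py 4 &&
python3 -m pendant '[{"dx":0.1,"dy":0,"dz":0,"twist":0},{"dx":0.2,"dy":0,"dz":0,"twist":0},{"dx":0.3,"dy":0,"dz":0,"twist":0},{"dx":0.4,"dy":0,"dz":0,"twist":0}]' >/dev/null && python3 chk.py 4 &&
python3 -m pendant '[{"dx":0.1,"dy":0,"dz":0,"twist":0},{"dx":0.2,"dy":0,"dz":0,"twist":0},{"dx":0.3,"dy":0,"dz":0,"twist":0},{"dx":0.4,"dy":0,"dz":0,"twist":0}]' >/dev/null && python3 chk.py 4 &&
python3 -m pendant '[{"dx":0.1,"dy":0,"dz":0,"twist":0},{"dx":0.2,"dy":0,"dz":0,"twist":0},{"dx":0.3,"dy":0,"dz":0,"twist":0},{"dx":0.4,"dy":0,"dz":0,"twist":0}]' >/dev/null && python3 chk.py 4 &&
python3 -m pendant '[{"dx":0.1,"dy":0,"dz":0,"twist":0},{"dx":0.2,"dy":0,"dz":0,"twist":0},{"dx":0.3,"dy":0,"dz":0,"twist":0},{"dx":0.4,"dy":0,"dz":0,"twist":0}]' >/dev/null && python3 chk.py 4 &&
python3 -m pendant '[{"dx":0.1,"dy":0,"dz":0,"twist":0},{"dx":0.2,"dy":0,"dz":0,"twist":0},{"dx":0.3,"dy":0,"dz":0,"twist":0},{"dx":0.4,"dy":0,"dz":0,"twist":0}]' >/dev/null && python3 chk.py 4 
```

```text
t 18.60 nose x 59.2 post y 18.6 z 23.9 relyaw -0.00 F along -0.3 across -0.0 up -2.2 Mz -0.02 open 0.227
t 19.10 nose x 63.1 post y 18.7 z 23.8 relyaw 0.00 F along 0.9 across -0.2 up -3.3 Mz 0.04 open 0.230
t 19.60 nose x 67.1 post y 18.7 z 23.8 relyaw 0.00 F along 0.5 across -0.0 up -1.3 Mz -0.02 open 0.227
t 20.10 nose x 71.1 post y 18.7 z 23.8 relyaw 0.00 F along -0.1 across -0.1 up -1.1 Mz -0.00 open 0.228
t 20.60 nose x 75.1 post y 18.7 z 23.8 relyaw 0.01 F along -0.2 across 0.5 up -1.6 Mz 0.01 open 0.233
t 21.10 nose x 79.1 post y 18.7 z 23.8 relyaw 0.00 F along -0.5 across -0.7 up -1.5 Mz 0.08 open 0.222
t 21.60 nose x 83.1 post y 18.7 z 23.8 relyaw 0.00 F along -0.5 across -0.1 up -3.2 Mz -0.01 open 0.224
```

```bash

python3 -m pendant '[{"dx":0.1,"dy":0,"dz":0.02,"twist":0},{"dx":0.2,"dy":0,"dz":0.04,"twist":0},{"dx":0.3,"dy":0,"dz":0.04,"twist":0},{"dx":0.4,"dy":0,"dz":0.04,"twist":0}]' >/dev/null && python3 chk.py 4 &&
python3 -m pendant '[{"dx":0.1,"dy":0,"dz":0,"twist":0},{"dx":0.2,"dy":0,"dz":0,"twist":0},{"dx":0.3,"dy":0,"dz":0,"twist":0},{"dx":0.4,"dy":0,"dz":0,"twist":0}]' >/dev/null && python3 chk.py 4 &&
python3 -m pendant '[{"dx":0.1,"dy":0,"dz":0,"twist":0},{"dx":0.2,"dy":0,"dz":0,"twist":0},{"dx":0.3,"dy":0,"dz":0,"twist":0}]' >/dev/null && python3 chk.py 4 &&
python3 -m pendant '[{"dx":0.1,"dy":0,"dz":0,"twist":0},{"dx":0.15,"dy":0,"dz":0,"twist":0}]' >/dev/null && python3 chk.py 4 &&
python3 -m pendant '[{"dx":0.1,"dy":0,"dz":0,"twist":0},{"dx":0.1,"dy":0,"dz":0,"twist":0}]' >/dev/null && python3 chk.py 4 &&
python3 -m pendant '[{"dx":0.1,"dy":0,"dz":0,"twist":0},{"dx":0.1,"dy":0,"dz":0,"twist":0}]' >/dev/null && python3 chk.py 4 &&
python3 -m pendant '[{"dx":0.1,"dy":0,"dz":0,"twist":0},{"dx":0.1,"dy":0,"dz":0,"twist":0}]' >/dev/null && python3 chk.py 4 &&
python3 -m pendant '[{"dx":0.1,"dy":0,"dz":0,"twist":0},{"dx":0.1,"dy":0,"dz":0,"twist":0}]' >/dev/null && python3 chk.py 4
```

```text
t 22.10 nose x 87.1 post y 18.7 z 23.6 relyaw 0.00 F along -0.7 across -0.0 up 0.3 Mz -0.04 open 0.224
t 22.60 nose x 91.2 post y 18.7 z 23.6 relyaw 0.01 F along -1.9 across -0.5 up 1.1 Mz -0.02 open 0.229
t 22.98 nose x 94.1 post y 18.7 z 23.6 relyaw 0.00 F along -2.8 across 0.2 up 3.1 Mz 0.01 open 0.231
t 23.23 nose x 95.6 post y 18.7 z 23.5 relyaw 0.01 F along -2.8 across 0.4 up 3.6 Mz -0.03 open 0.229
t 23.48 nose x 96.7 post y 18.7 z 23.5 relyaw -0.00 F along -3.6 across 0.9 up 3.6 Mz -0.04 open 0.228
t 23.73 nose x 97.7 post y 18.7 z 23.5 relyaw 0.00 F along -2.7 across 0.2 up 3.2 Mz 0.03 open 0.227
t 23.98 nose x 98.7 post y 18.7 z 23.5 relyaw 0.00 F along -3.3 across -0.0 up 3.8 Mz -0.00 open 0.230
t 24.23 nose x 99.4 post y 18.8 z 23.5 relyaw -0.02 F along -4.4 across -0.2 up 5.8 Mz -0.09 open 0.225
```

```bash

python3 -m pendant '[{"dx":0.05,"dy":0,"dz":-0.03,"twist":0},{"dx":0.05,"dy":0,"dz":-0.03,"twist":0}]' >/dev/null && python3 chk.py 7 &&
python3 -m pendant '[{"dx":0.05,"dy":0,"dz":0,"twist":0},{"dx":0.05,"dy":0,"dz":0,"twist":0}]' >/dev/null && python3 chk.py 7 &&
python3 -m pendant '[{"dx":0.05,"dy":0,"dz":0,"twist":0},{"dx":0.05,"dy":0,"dz":0,"twist":0}]' >/dev/null && python3 chk.py 7 &&
python3 -m pendant '[{"dx":0.05,"dy":0,"dz":0,"twist":0},{"dx":0.05,"dy":0,"dz":0,"twist":0}]' >/dev/null && python3 chk.py 7
```

```text
t 24.48 nose x 99.5 post y 18.8 z 23.6 relyaw -0.03 F along -5.0 across 0.3 up 5.4 Mz -0.13 open 0.227
t 24.73 nose x 99.6 post y 18.9 z 23.6 relyaw -0.05 F along -6.9 across 0.6 up 6.6 Mz -0.19 open 0.226
t 24.98 nose x 99.6 post y 18.9 z 23.6 relyaw -0.05 F along -8.4 across 0.1 up 7.7 Mz -0.30 open 0.226
```

Solid contact at 99.6 mm: the panel is on the face. I'll ease the push, release and check before withdrawing.

```bash

python3 -m pendant '[{"dx":-0.05,"dy":0,"dz":-0.03,"twist":0},{"dx":-0.05,"dy":0,"dz":-0.03,"twist":0}]' >/dev/null; python3 chk.py 7
python3 -m pendant '[{"dx":0,"dy":0,"dz":0,"twist":0},{"dx":0,"dy":0,"dz":0,"twist":0},{"dx":0,"dy":0,"dz":0,"twist":0},{"dx":0,"dy":0,"dz":0,"twist":0}]' 60 >/dev/null; python3 chk.py 7
python3 -m pendant '[{"dx":0,"dy":0,"dz":-1,"twist":0},{"dx":0,"dy":0,"dz":-3,"twist":0},{"dx":0,"dy":0,"dz":-6,"twist":0},{"dx":0,"dy":0,"dz":-9,"twist":0},{"dx":0,"dy":0,"dz":-12,"twist":0},{"dx":0,"dy":0,"dz":-15,"twist":0},{"dx":-3,"dy":0,"dz":-18,"twist":0},{"dx":-3,"dy":0,"dz":-18,"twist":0}]'
python3 - <<'E'
from h import *
c,p,s=wrist();np.save("w4.npy",p);cv2.imwrite("pics/w4.png",c["img"][:,:,::-1]);print(s["contact_force"])
pl=p.copy();xy=(p[...,:2]-O)@B
for lo,hi,n in((.055,.068,"post"),(.035,.0425,"panel")):
    m=(p[...,2]>lo)&(p[...,2]<hi)&(xy[...,0]>-.07)&(xy[...,0]<(.001 if n=="panel" else 0))&(abs(xy[...,1])<.12)
    q=xy[m];r=cv2.minAreaRect(q.astype(np.float32));print(n,m.sum(),r)
E
```

```text
t 25.23 nose x 99.6 post y 18.9 z 23.6 relyaw -0.06 F along -5.4 across -0.3 up 4.4 Mz -0.25 open 0.228
t 25.73 nose x 100.7 post y 18.7 z 24.0 relyaw 0.00 F along -0.5 across -0.3 up -0.3 Mz -0.04 open 0.601
time: 26.72
eef_pos: [0.5234, -0.1476, 0.2089]
tcp_rot: [0.996, -0.087, 0.004, 0.002]
contact_force: [0.0, -0.1, -0.5]
opening: 0.601
finger_force: 0.0
[ 0.04708041 -0.09317877 -0.53829825]
post 474 ((-0.0449855700135231, 0.01773606240749359), (0.019843880087137222, 0.019329776987433434), 0.49379250407218933)
panel 1001 ((-0.01819494180381298, 0.01766730472445488), (0.15543389320373535, 0.03526220843195915), 89.96209716796875)
```

View pics/w4.png

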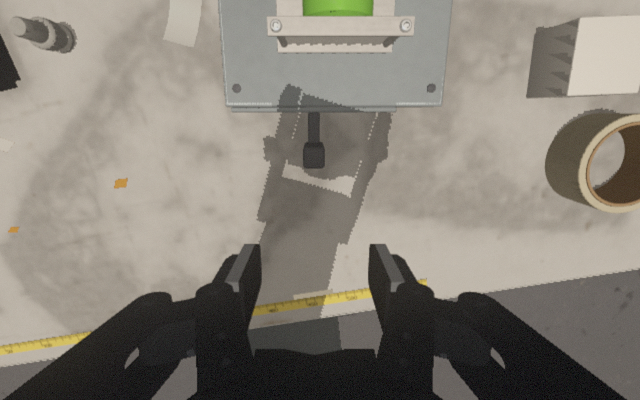

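The panel sits flush along the base's front at row 108. The post at (314,155) measures 45.0 mm in front of the face, which puts the nose at 100 mm with yaw about 0. The bystanders are where they were and the gripper is clear, so I'm handing it in.

```bash
python3 -c "
from plant import ctrl
print(ctrl.sign_off())"
```

```text
the job is handed in; nothing more can be done
None
```

The tray is fully home: nose 100 mm in, panel flush with the base, gripper released and clear. It took about 27 s of the 64 s, the wrist force along the slide peaked at 8.4 N in my readings, and the job is handed in, though no verdict came back.

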